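Lock the cam-arm coupler onto the coolant adapter

TASK

Set the loose aluminium coupler, mouth down, squarely onto the upright brass adapter of the coolant stand (feel for the adapter, it is clamped a little off the stand's centre) with its two red cam arms still raised, until it rests on the black gasket. Then swing both red arms down together, keeping them roughly level with each other on the way, until both are fully home against the coupler and it is drawn down tight on the gasket. Use gentle force (do not ram the coupler or the arms), let go, and leave the other things on the bench where they are.

Things in the scene. Friction and masses are not known exactly. Their poses are not given: they have to be found in the camera images.
- coupler: loose aluminium cup-shaped groove coupler, 0.5 kg with its arms, standing mouth down. Origin at the centre of its mouth rim (underside), z up along its axis; round, 48 mm outer diameter, 42 mm tall, bore 39.5 mm across and 36 mm deep. Cam arms with red handles on its +y and -y sides, pivots 25 mm from the axis and 22 mm above the rim, between lugs that reach out to 29.5 mm and are 23 mm wide in x; its +x and -x sides are bare and can be gripped
- stand: fixed coolant stand: 140 x 110 mm base plate, blue block 85 (x) x 60 (y) mm up to 32 mm, carrying the upright round brass adapter. Origin on the bench under the block's centre, z up. The adapter's axis is NOT exactly there: it is clamped in a slot along the stand's x, anywhere from -12 to +12 mm (y = 0), not measured; find it by feel or eye. A hand's force does not shift it
- head_mid (a point): point of the stand at the height of the adapter head's top (111 mm above the bench), over the slot's middle, not the true axis. Adapter going up: flange 42 mm across to 37 mm, pipe 28 to 55 mm, land 36 across to 85 mm, groove 23 across to 101 mm, head 36.5 across to 111 mm with a 1.5 mm chamfer. While not over the head, the coupler's rim is held up at 110 mm or more; do not press it there with over 40 N
- gasket_mid (a point): point of the stand at the height of the uncompressed gasket's top (114 mm), over the slot's middle. Gasket: black rubber, 30 mm across, 3 mm thick, on the adapter's head. The coupler's bore end rests on it, mouth rim then 78 mm above the bench. It gives up to 4 mm: 9 N to start, 33 N at the end; locking the arms draws the coupler down 2 to 3 mm
- cam_l (a joint): cam arm on the coupler's +y side. 0 = handle sticks straight out level, negative = raised above level, positive = swung down; pi/2 = hangs straight down beside the coupler. Hard stops at -0.6 and 1.6. It stays where it is left (pivot friction about 0.13 N m) and from about 1.1 on its cam pulls the coupler down on the springy gasket, taking up to about 0.1 N m more; locked home is 1.48 to 1.6
- cam_r (a joint): cam arm on the coupler's -y side. 0 = handle sticks straight out level, negative = raised above level, positive = swung down; pi/2 = hangs straight down beside the coupler. Hard stops at -0.6 and 1.6. It stays where it is left (pivot friction about 0.13 N m) and from about 1.1 on its cam pulls the coupler down on the springy gasket, taking up to about 0.1 N m more; locked home is 1.48 to 1.6
- handle_l: red handle of the cam arm on the coupler's +y side. Origin on the pivot axis, 25 mm from the coupler's axis and 22 mm above its mouth rim. Own +y runs along the handle away from the pivot, own +z is its outer face side: the bar is 12 mm wide (x), reaches from y = 4 to y = 47 mm, and lies between z = 1.5 and 6.5 mm. With both arms home the two bars measure 63 mm over their outer faces, so they can be pinched together. Load it with no more than 45 N
- handle_r: red handle of the cam arm on the coupler's -y side. Origin on the pivot axis, 25 mm from the coupler's axis and 22 mm above its mouth rim. Own +y runs along the handle away from the pivot, own +z is its outer face side: the bar is 12 mm wide (x), reaches from y = 4 to y = 47 mm, and lies between z = 1.5 and 6.5 mm. With both arms home the two bars measure 63 mm over their outer faces, so they can be pinched together. Load it with no more than 45 N
- spare_gasket: flat black rubber ring, 38 mm across, 6 mm tall, on the bench; bystander, leave alone
- collet: steel collet, 34 mm across, 46 mm tall; bystander, leave alone
- dust_plug: orange plastic plug, 36 mm across, 36 mm tall, no arms; bystander, leave alone
- spanner: spanner lying flat; bystander, leave alone
- oil_bottle: yellow oil bottle with red cap, 56 mm across, 140 mm tall; bystander, leave alone
- parts_tray: empty blue open tray 130 x 180 x 40 mm; bystander, leave alone
- bar_stock: upright aluminium bar, 24 mm across, 90 mm tall; bystander, leave alone
Mind the look-alikes: they are no part of the job. Leave any green or turquoise look-alike of the coupler alone. What is shaped like the stand but purple is not meant.

How it is judged:
By the outcome, as a careful person would: the job done as asked, in the order asked, and still so for the second after the job is handed in, with the robot touching nothing.
It also fails if it takes over 72 s, if anything falls off the work surface, if the arm or the gripper's body presses on something with over 40 N, if the wrist force passes 120 N, or if a joint passes its speed limit or range.

ROBOT

A 6-joint arm with a two-finger parallel gripper is mounted at the origin on the work surface. World frame = base frame: x ahead of the robot, y to its left, z up, the work surface at z = 0. Lengths are in m, angles in rad, forces in N, time in s.
With the tool pointing down it reaches from about 0.325 to 0.775 m from the base axis. Payload 9.3 kg.
Tool frame: the origin (TCP) lies midway between the tips of the shut fingers; the grasp point (between the pads) lies 19 mm behind it; z points along the fingers, y is the direction in which the jaws open and shut (so a half turn about z gives the same grasp; the last joint's range is limited). The gripper opens to 85 mm and grips with 20 to 120 N. Pads are 22 mm wide; open, the fingers measure 114 mm over their backs; the gripper's body (76 mm by 85 mm) begins 54 mm behind the grasp point. The pads swing forward as they close: fully open they stand 13 mm farther back than shut.
Start: joints at [1.022, 0.259, 0.021, 1.334, 0, 1.418], TCP at [0.212, 0.507, 0.231] pointing down, gripper open.
Joint ranges: [-3.04, 3.04], [-0.91, 1.82], [-1.04, 1.36], [-1.92, 1.95], [-1.52, 1.45], [-3.14, 3.14]. Speed limits (rad/s): [2.22, 2.22, 2.79, 3.14, 3.14, 3.14].

INTERFACE

Orientations are given as a unit quaternion [x, y, z, w].
In Python, from workcell import ctrl gives the robot as it stands. The module is installed in compiled form; this text tells all that it offers. Calls block until the motion is done:
- ctrl.move_ptp(position, orientation): joint-space move of the TCP to a pose.
- ctrl.move_linear(position, ori=None, max_speed=0.15, max_force=None): straight line of the TCP; ori=None keeps the orientation; max_speed is the mean speed in m/s. With max_force (N) it stops when the force on the tool has changed by that much, and returns True; else False.
- ctrl.set_joints(angles): joint-space move.
- ctrl.gripper_to(opening, newtons=None): opening from 0.0 (shut) to 1.0 (fully open); newtons is the grip in N (None keeps the last); returns when the fingers have stopped.
- ctrl.hold(seconds).
- ctrl.solve_ik(position, orientation): joint angles nearest the present ones, or None.
- ctrl.read_state(): the state.
- ctrl.capture(name): name is "scene" or "top" or "wrist"; returns the picture (420x560x3 uint8, red, green, blue); there is no depth.
- ctrl.camera_model(name): a dict with "intrinsics" (3x3 intrinsics, pixels), "D" ([k1, k2, p1, p2, k3] as OpenCV has them; the pictures are not rectified), "position" and "rotation" of the camera in the world. Camera axes: x right, y up, looking along -z (the intrinsics and any distortion apply to the point x, -y, -z); pixel columns grow to the right and rows downward; lengths in m; the calibration is good to about 2 mm. A picture is of the moment at which its call begins: read the wrist's pose just before it. camera_model takes no time and is no camera call; for the wrist camera it gives the pose at the moment of the call.
A pose or a line that the arm cannot do raises ctrl.PlanningError and nothing moves.
- ctrl.close_job(): hands the job in, once; it reports no verdict.
The state is a dict: "time_s": time; "joint_pos": joint angles; "joint_velocities": joint speeds; "joint_torque": joint torques, N m; "position": TCP position; "ee_rot": TCP orientation; "contact_force": force on the tool from outside, world axes, zero at the start; "moment": the same for the moment, N m; "width": opening from 0.0 (shut) to 1.0 (fully open).
Only numpy, scipy, OpenCV 4.12 (cv2) and the standard library are available. Lean on these libraries where they do the work, as an engineer would, in place of code of your own. Each camera call takes 0.05 s, during which the arm holds its last target.

## Working session

There is one attempt and no reset: what is moved stays moved. The work goes in short steps, each a Python script; the robot and the scene stay as the last script left them, time stands still between calls to the robot, and variables do not carry over. Pictures are saved under pics/ and viewed, and the job is handed in when it is done.

```bash
mkdir -p pics; cat > h.py <<'E'
import numpy as np, cv2
from workcell import ctrl
def snap(n,f):
    m=ctrl.camera_model(n); im=ctrl.capture(n); cv2.imwrite('pics/'+f+'.png',im[:,:,::-1]); np.savez('pics/'+f+'.npz',im=im,K=m['intrinsics'],D=m['D'],p=m['position'],R=m['rotation']); return im
def load(f): return dict(np.load('pics/'+f+'.npz'))
def ray(m,uv):
    q=cv2.undistortPoints(np.array([[uv]],float),np.array(m['K'],float),np.array(m['D'],float))[0,0]
    d=np.array(m['R']).reshape(3,3)@np.array([q[0],-q[1],-1.0]); return np.array(m['p']),d/np.linalg.norm(d)
def onz(m,uv,z):
    p,d=ray(m,uv); return p+d*(z-p[2])/d[2]
def proj(m,X):
    c=np.array(m['R']).reshape(3,3).T@(np.array(X,float)-np.array(m['p'])); c=c*[1,-1,-1]
    return cv2.projectPoints(c.reshape(1,1,3),np.zeros(3),np.zeros(3),np.array(m['K'],float),np.array(m['D'],float))[0][0,0]
def st():
    s=ctrl.read_state(); print('t%.2f'%s['time_s'],'p',np.round(s['position'],4),'q',np.round(s['ee_rot'],3),'F',np.round(s['contact_force'],1),'M',np.round(s['moment'],2),'w%.3f'%s['width'],'j',np.round(s['joint_pos'],3)); return s
E
python3 - <<'E'
from h import *
st()
for n in('scene','top','wrist'):
    snap(n,n+'0'); m=load(n+'0'); print(n,m['p'],m['R'].tolist(),m['K'].tolist(),m['D'])
E
```

```text
t0.00 p [0.2119 0.5072 0.2307] q [ 0.197  0.98  -0.001 -0.   ] F [ 0.4  0.  -0.2] M [ 0.03 -0.03  0.01] w1.001 j [ 1.022  0.259  0.021  1.334 -0.     1.418]
scene [1.1643826  0.38603465 0.67657761] [0.2214615221579989, 0.3709068876137737, 0.7877465611381397, 0.43913349944995167] [[417.6392432955801, 0.0, 282.0477371821485], [0.0, 417.6392432955801, 210.52152657048384], [0.0, 0.0, 1.0]] [-0.07808274  0.          0.          0.          0.        ]
top [ 0.419516   -0.01506889  1.26237615] [-0.040582916999872064, 0.030635224708838744, 0.7121765677331772, -0.7001564441084661] [[504.01110015416236, 0.0, 283.9420859197267], [0.0, 504.01110015416236, 211.88437100118404], [0.0, 0.0, 1.0]] [-0.01164548  0.          0.          0.          0.        ]
wrist [0.14362385 0.53593786 0.37164032] [-0.12132716834192224, -0.07993429243006352, 0.5485739373610781, 0.8233813590092988] [[361.17899389091093, 0.0, 277.2313640809481], [0.0, 361.17899389091093, 210.2586309582404], [0.0, 0.0, 1.0]] [-0.00672531  0.          0.          0.          0.        ]
```

```bash
sed -i "s/np.array(m\['R'\]).reshape(3,3)/Rot.from_quat(m['R']).as_matrix()/; s/^import numpy as np, cv2/import numpy as np, cv2\nfrom scipy.spatial.transform import Rotation as Rot/" h.py; grep -n Rot h.py
```

```text
2:from scipy.spatial.transform import Rotation as Rot
9:    d=Rot.from_quat(m['R']).as_matrix()@np.array([q[0],-q[1],-1.0]); return np.array(m['p']),d/np.linalg.norm(d)
13:    c=Rot.from_quat(m['R']).as_matrix().T@(np.array(X,float)-np.array(m['p'])); c=c*[1,-1,-1]
```

View pics/scene0.png

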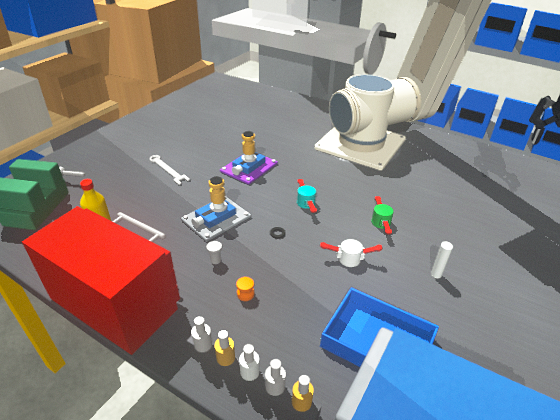

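View pics/top0.png

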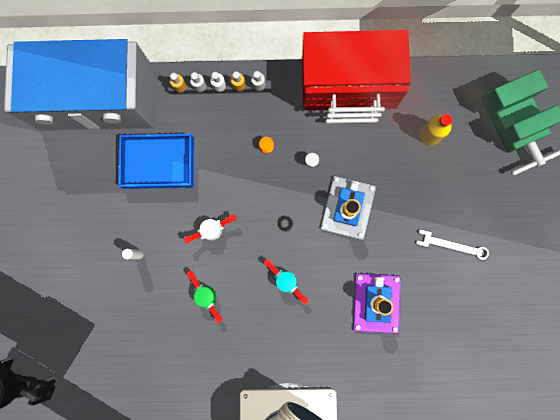

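View pics/wrist0.png

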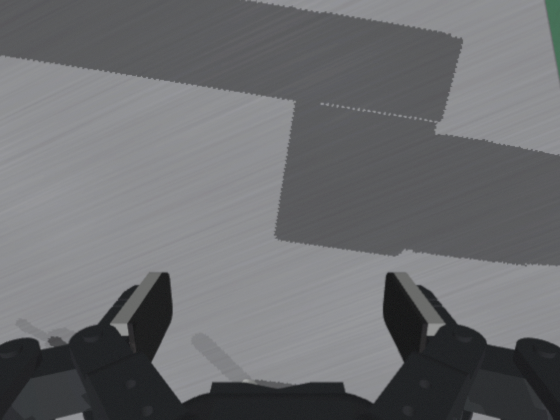

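In the top view, three things could be taken for the coupler: the bare aluminium one at (209,230), a green one at (204,297) and a turquoise one at (286,282). By the description I choose (209,230). There are two stands: grey base at (348,207), which is the target, and purple at (377,303), which is not meant. Next is a close crop of each choice.

```bash
python3 - <<'E'
from h import *
m=load('top0'); s=load('scene0')
a=m['im'][205:255,170:250]; b=m['im'][167:247,310:390]
c=s['im'][225:285,310:390]; d=s['im'][165:245,175:255]
R=lambda x:cv2.resize(x,(400,300),interpolation=cv2.INTER_CUBIC)
cv2.imwrite('pics/crop0.png',np.vstack([np.hstack([R(a),R(b)]),np.hstack([R(c),R(d)])])[:,:,::-1])
for n,uv,z in(('coup top',(209,230),.042),('stand base',(348,207),.01),('head',(350,207),.114)): print(n,onz(m,uv,z))
hsv=cv2.cvtColor(m['im'],cv2.COLOR_RGB2HSV)
red=((hsv[...,0]<6)|(hsv[...,0]>174))&(hsv[...,1]>150)&(hsv[...,2]>100)
sub=np.zeros_like(red);sub[205:255,170:250]=1
n,l,stt,c=cv2.connectedComponentsWithStats((red&sub).astype(np.uint8))
for i in range(1,n):
  if stt[i,4]>5: print(stt[i],c[i],onz(m,c[i],.035))
E
```

```text
coup top [0.50202929 0.18402439 0.042     ]
stand base [ 0.55569904 -0.15853386  0.01      ]
head [ 0.54430833 -0.15119009  0.114     ]
[220 215  16  12  92] [227.67391304 219.86956522] [0.52656045 0.1392898  0.035     ]
[184 232  17  11  94] [191.67021277 237.30851064] [0.48534396 0.22764865 0.035     ]
```

View pics/crop0.png

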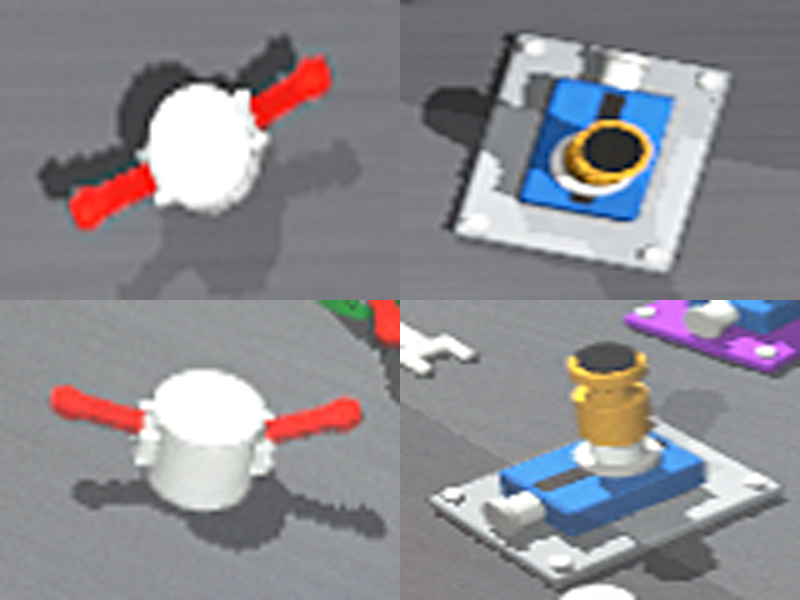

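The crop confirms the choice: bare aluminium body, two red arms raised a little. The stand is on a grey base with its slot running roughly along world x. Next I plan wrist views.

```bash
cat >> h.py <<'E'
def quat(yaw): # tool down, tool y along yaw(rad)
    y=np.array([np.cos(yaw),np.sin(yaw),0]);z=np.array([0,0,-1.]);x=np.cross(y,z)
    return Rot.from_matrix(np.c_[x,y,z]).as_quat()
E
python3 - <<'E'
from h import *
m=load('wrist0'); s=ctrl.read_state(); T=Rot.from_quat(s['ee_rot']).as_matrix(); p=np.array(s['position'])
print('cam in tool',T.T@(m['p']-p), 'look',T.T@ray(m,(277,210))[1])
for uv in((280,100),(280,200),(280,300)): print(uv,T.T@(onz(m,uv,.03)-p))
for nm,P in (('c',[.503,.184]),('s',[.545,-.151])):
  for yd in range(-165,181,15):
    r=[]
    for z in(.02,.10,.3):
      j=ctrl.solve_ik([*P,z],quat(np.radians(yd))); r.append(None if j is None else np.round(j,2).tolist())
    print(nm,yd,[x is not None for x in r], r[1])
E
```

```text
cam in tool [ 7.40879731e-02 -6.35118786e-05 -1.40803805e-01] look [-0.28697807 -0.00108366  0.95793654]
(280, 100) [0.07568627 0.00226835 0.20083469]
(280, 200) [-0.0180316   0.00248804  0.20081818]
(280, 300) [-0.12855656  0.00275019  0.2007987 ]
c -165 [True, True, True] [0.19, 0.31, -0.26, 1.01, 0.0, -1.64]
c -150 [True, True, True] [0.19, 0.31, -0.26, 1.01, 0.0, -1.9]
c -135 [True, True, True] [0.19, 0.31, -0.26, 1.01, 0.0, -2.16]
c -120 [True, True, True] [0.19, 0.31, -0.26, 1.01, 0.0, -2.42]
c -105 [True, True, True] [0.19, 0.31, -0.26, 1.01, 0.0, -2.69]
c -90 [True, True, True] [0.19, 0.31, -0.26, 1.01, 0.0, -2.95]
c -75 [True, True, True] [0.19, 0.31, -0.26, 1.01, 0.0, 3.07]
c -60 [True, True, True] [0.19, 0.31, -0.26, 1.01, 0.0, 2.81]
c -45 [True, True, True] [0.19, 0.31, -0.26, 1.01, 0.0, 2.55]
c -30 [True, True, True] [0.19, 0.31, -0.26, 1.01, 0.0, 2.29]
c -15 [True, True, True] [0.19, 0.31, -0.26, 1.01, 0.0, 2.03]
c 0 [True, True, True] [0.19, 0.31, -0.26, 1.01, 0.0, 1.76]
c 15 [True, True, True] [0.19, 0.31, -0.26, 1.01, 0.0, 1.5]
c 30 [True, True, True] [0.19, 0.31, -0
[... 1461 characters left out ...]
 0.89]
s 30 [True, True, True] [-0.42, 0.35, -0.19, 1.03, 0.0, 0.63]
s 45 [True, True, True] [-0.42, 0.35, -0.19, 1.03, 0.0, 0.37]
s 60 [True, True, True] [-0.42, 0.35, -0.19, 1.03, 0.0, 0.1]
s 75 [True, True, True] [-0.42, 0.35, -0.19, 1.03, 0.0, -0.16]
s 90 [True, True, True] [-0.42, 0.35, -0.19, 1.03, 0.0, -0.42]
s 105 [True, True, True] [-0.42, 0.35, -0.19, 1.03, 0.0, -0.68]
s 120 [True, True, True] [-0.42, 0.35, -0.19, 1.03, 0.0, -0.94]
s 135 [True, True, True] [-0.42, 0.35, -0.19, 1.03, 0.0, -1.2]
s 150 [True, True, True] [-0.42, 0.35, -0.19, 1.03, 0.0, -1.47]
s 165 [True, True, True] [-0.42, 0.35, -0.19, 1.03, 0.0, -1.73]
s 180 [True, True, True] [-0.42, 0.35, -0.19, 1.03, 0.0, -1.99]
```

```bash
python3 - <<'E'
from h import *
ctrl.move_ptp([.48,.0,.27],quat(np.radians(25)));
ctrl.move_ptp([.545,-.151,.21],quat(np.radians(25))); ctrl.hold(.2); st(); snap('wrist','w_stand')
ctrl.move_ptp([.503,.184,.16],quat(np.radians(25))); ctrl.hold(.2); st(); snap('wrist','w_coup')
a=load('w_stand')['im'];b=load('w_coup')['im']
cv2.imwrite('pics/pair1.png',cv2.resize(np.hstack([a,b]),(800,300),interpolation=cv2.INTER_AREA)[:,:,::-1])
E
```

```text
t3.15 p [ 0.5451 -0.1498  0.2109] q [0.537 0.844 0.    0.001] F [-0.   0.4  0. ] M [-0.07 -0.06 -0.05] w0.999 j [-0.417  0.29   0.014  1.293  0.     0.716]
t4.69 p [0.5035 0.1831 0.1601] q [0.538 0.843 0.    0.   ] F [ 0.2 -0.6 -0.2] M [ 0.    0.03 -0.03] w0.998 j [ 0.192  0.265 -0.154  1.152 -0.     1.328]
```

View pics/w_stand.png

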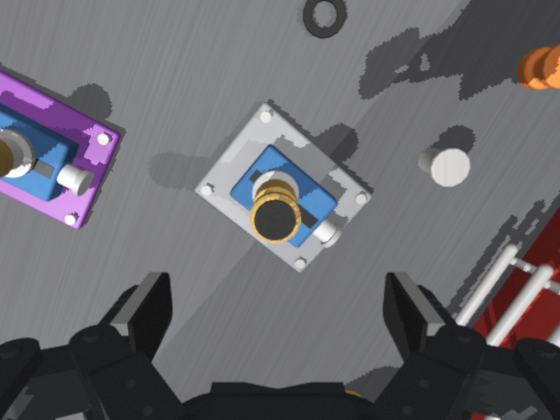

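View pics/w_coup.png

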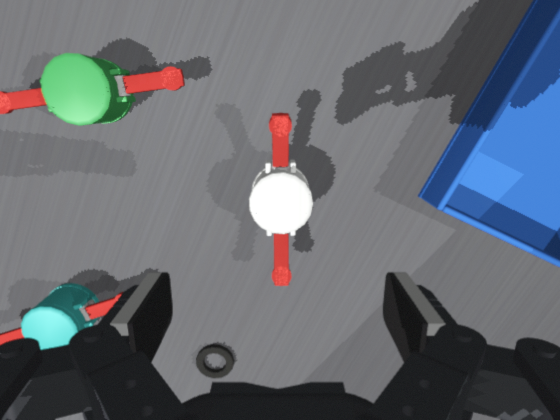

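```bash
python3 - <<'E'
from h import *
from scipy.optimize import least_squares
def circ(P):
    P=P[:,:2]; r=least_squares(lambda q:np.hypot(*(P-q[:2]).T)-q[2],[*P.mean(0),.02],loss='soft_l1',f_scale=.0005); return r.x, np.std(r.fun)
m=load('w_coup');im=m['im'];
w=((im.min(2)>215)).astype(np.uint8); w[:, :230]=0; w[:,330:]=0; w[250:]=0
cs,_=cv2.findContours(w,0,cv2.CHAIN_APPROX_NONE); c=max(cs,key=cv2.contourArea)[:,0]; print(cv2.boundingRect(c))
# keep near half (lower half) as well as whole
P=np.array([onz(m,u.astype(float),.042) for u in c]); print('all',circ(P)); k=c[:,1]>c[:,1].mean(); print('low',circ(P[k])); k=c[:,1]<c[:,1].mean();print('up',circ(P[k]))
hsv=cv2.cvtColor(im,cv2.COLOR_RGB2HSV); red=((hsv[...,0]<6)|(hsv[...,0]>174))&(hsv[...,1]>150)&(hsv[...,2]>80); red[:,:250]=0;red[:,310:]=0;red[300:]=0
n,l,s,cc=cv2.connectedComponentsWithStats(red.astype(np.uint8))
h=[]
for i in range(1,n):
  if s[i,4]>30: print('red',s[i],cc[i],onz(m,cc[i],.04)); h.append(onz(m,cc[i],.04))
d=h[0]-h[1]; print('yaw handles',np.degrees(np.arctan2(d[1],d[0])))
print('midline',(h[0]+h[1])/2)
m=load('w_stand');im=m['im'];hsv=cv2.cvtColor(im,cv2.COLOR_RGB2HSV)
g=(im.max(2)<70).astype(np.uint8); g[:195]=0;g[240:]=0;g[:,:245]=0;g[:,:250]=0;g[:,302:]=0
cs,_=cv2.findContours(g,0,cv2.CHAIN_APPROX_NONE); c=max(cs,key=cv2.contourArea)[:,0]; print(cv2.boundingRect(c)); c=cv2.convexHull(c)[:,0]
print('gasket',circ(np.array([onz(m,u.astype(float),.114) for u in c])))
br=((hsv[...,0]>12)&(hsv[...,0]<28)&(hsv[...,1]>120)).astype(np.uint8)|g; br[:180]=0;br[250:]=0;br[:,:240]=0;br[:,310:]=0
cs,_=cv2.findContours(br,0,cv2.CHAIN_APPROX_NONE); c=max(cs,key=cv2.contourArea)[:,0]; c=c[c[:,1]>c[:,1].max()-25]
print('head',circ(np.array([onz(m,u.astype(float),.110) for u in c])))
# blue block top
bl=((hsv[...,0]>100)&(hsv[...,0]<120)&(hsv[...,1]>120)).astype(np.uint8); bl[:130]=0;bl[255:]=0;bl[:,:220]=0;bl[:,345:]=0
cs,_=cv2.findContours(bl,0,cv2.CHAIN_APPROX_NONE); c=np.vstack(cs)[:,0]
Q=np.array([onz(m,u.astype(float),.032)[:2] for u in c],np.float32); print('block',cv2.minAreaRect(Q))
# base plate screws
hd=m['im'].copy()
E
```

```text
(250, 173, 62, 63)
all (array([0.50465991, 0.18463348, 0.02291028]), np.float64(0.0007679080378982054))
low (array([0.50483947, 0.18430528, 0.0226944 ]), np.float64(0.0009982271517312892))
up (array([0.50453237, 0.18485754, 0.02275281]), np.float64(0.0002502778320686466))
red [270 113  21  54 883] [280.05096263 138.29898075] [0.48417667 0.22798483 0.04      ]
red [272 234  19  51 731] [280.86593707 260.29274966] [0.52482742 0.14250912 0.04      ]
yaw handles 115.43493997299585
midline [0.50450205 0.18524698 0.04      ]
(256, 201, 39, 38)
gasket (array([ 0.5448997 , -0.15493769,  0.01378976]), np.float64(0.00018756852812154735))
head (array([ 0.54437022, -0.15334536,  0.01674036]), np.float64(0.0011575824802235964))
block ((0.5546520948410034, -0.15683075785636902), (0.05895822495222092, 0.0831330418586731), 74.99842834472656)
```

Measured from the wrist views:
- **Coupler:** top circle centre (0.5046, 0.1847), radius 22.9 mm, arm line at 115.4°.
- **Stand block:** 59×83 mm (60×85 expected), centre (0.5547, -0.1568), slot along -15°.
- **Gasket:** centre (0.5449, -0.1549). That is -10 mm along the slot and 0.7 mm off its line, so it is consistent.

Next I grasp the coupler.

```bash
python3 - <<'E'
from h import *
q=quat(np.radians(25.4))
ctrl.move_linear([.5046,.1847,.10],q,max_speed=.12)
print(ctrl.move_linear([.5046,.1847,.006],max_speed=.08,max_force=8)); st()
ctrl.gripper_to(0.3,50); st()
snap('wrist','w_grip')
ctrl.move_linear([.5046,.1847,.05],max_speed=.06); ctrl.hold(.2); st()
snap('wrist','w_lift'); snap('scene','s_lift')
E
```

```text
False
t6.72 p [0.5049 0.1848 0.0065] q [0.534 0.845 0.    0.   ] F [-0.3  0.1  0.6] M [-0.07  0.01  0.03] w1.002 j [ 0.195  0.403 -0.387  0.78   0.     1.322]
t7.17 p [0.505  0.1848 0.0065] q [0.534 0.845 0.    0.   ] F [-1.5  0.3  5.8] M [ 0.07  0.1  -0.01] w0.540 j [ 0.195  0.403 -0.387  0.78   0.     1.322]
t8.30 p [0.5044 0.1847 0.0496] q [ 0.534  0.845 -0.    -0.   ] F [-0.4  0.3 -4.1] M [ 0.03  0.03 -0.08] w0.540 j [ 0.195  0.356 -0.329  0.886  0.     1.322]
```

View pics/w_lift.png

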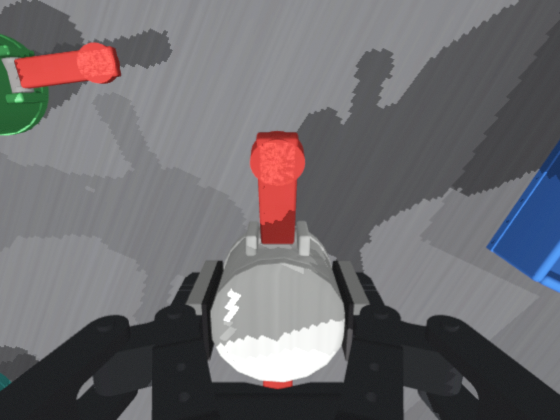

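View pics/s_lift.png

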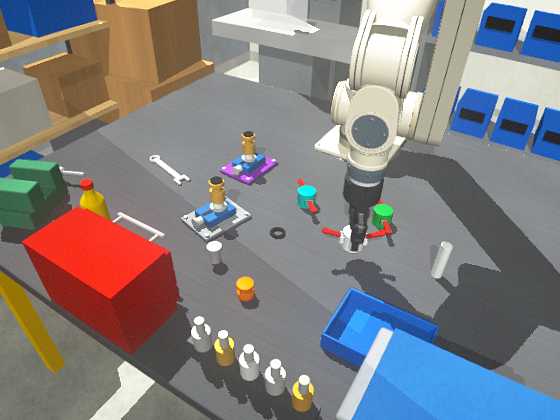

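```bash
python3 - <<'E'
from h import *
m=load('w_lift'); T=Rot.from_quat(ctrl.read_state()['ee_rot']).as_matrix(); p=np.array(ctrl.read_state()['position'])
for uv in((277,263),(277,381),(212,320),(345,320),(277,160)): print(uv,np.round(T.T@(onz(m,uv,.085)-p)*1000,1))
a=m['im'][200:420,180:380]; cv2.imwrite('pics/crop_l.png',cv2.resize(a,None,fx=2.7,fy=2.7)[:,:,::-1])
E
```

```text
(277, 263) [ 24.6  -0.7 -35.3]
(277, 381) [-21.3  -0.7 -35.3]
(212, 320) [  3.6 -22.6 -35.2]
(345, 320) [  3.7  22.1 -35.3]
(277, 160) [ 57.5  -0.7 -35.2]
```

View pics/crop_l.png

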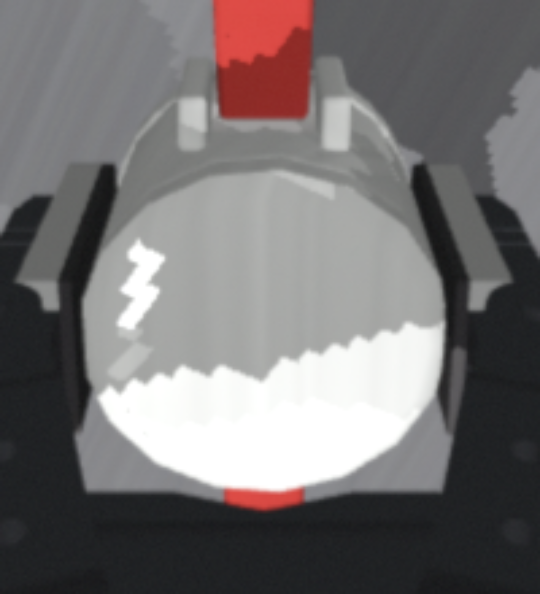

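```bash
python3 - <<'E'
from h import *
q=quat(np.radians(25.4))
tx=np.array([np.cos(np.radians(115.4)),np.sin(np.radians(115.4))])
xy=np.array([.5449,-.1546])-.0005*tx
s=st()
ctrl.move_linear([.5046,.1847,.20],max_speed=.15)
ctrl.move_ptp([*xy,.20],q)
ctrl.move_linear([*xy,.125],max_speed=.06); ctrl.hold(.3); st()
snap('scene','s_above'); snap('wrist','w_above')
hit=ctrl.move_linear([*xy,.086],max_speed=.02,max_force=6); print(hit); st()
E
python3 - <<'E'
import cv2
a=cv2.imread('pics/s_above.png')[130:270,150:310]; cv2.imwrite('pics/crop_a.png',cv2.resize(a,None,fx=4,fy=4))
E
```

```text
t8.40 p [0.5045 0.1847 0.0497] q [ 0.534  0.845 -0.    -0.   ] F [ 0.1 -0.2 -4.3] M [ 0.02 -0.02  0.02] w0.539 j [ 0.195  0.356 -0.329  0.886 -0.     1.322]
t12.54 p [ 0.5452 -0.155   0.1251] q [0.534 0.845 0.    0.   ] F [ 0.4 -0.1 -4.8] M [-0.01  0.03  0.  ] w0.543 j [-0.425  0.337 -0.142  1.091  0.     0.702]
False
t14.74 p [ 0.5452 -0.1551  0.0861] q [0.534 0.845 0.    0.   ] F [-0.2  0.  -4.6] M [-0.01 -0.01 -0.01] w0.538 j [-0.425  0.367 -0.205  0.999  0.     0.702]
```

View pics/crop_a.png

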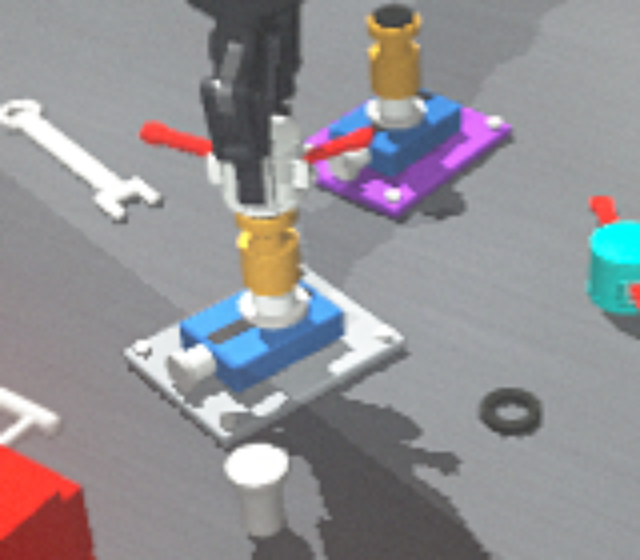

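The coupler slid over the head with no contact force and the rim is now at about 80 mm. Next I lower it the last bit until it touches the gasket.

```bash
python3 - <<'E'
from h import *
p=ctrl.read_state()['position']
hit=ctrl.move_linear([p[0],p[1],.0825],max_speed=.008,max_force=5); print(hit); s=st()
ctrl.gripper_to(0.75,30); ctrl.hold(.1); st()
ctrl.gripper_to(1.0); st()
p=ctrl.read_state()['position']
ctrl.move_linear([p[0],p[1],.215],max_speed=.1); ctrl.hold(.2); st()
snap('wrist','w_rel'); snap('scene','s_rel')
a=load('s_rel')['im'][130:270,150:310]; cv2.imwrite('pics/crop_r.png',cv2.resize(a,None,fx=4,fy=4)[:,:,::-1])
E
```

```text
True
t15.07 p [ 0.5452 -0.1551  0.0842] q [0.534 0.845 0.    0.   ] F [0.3 0.3 6.9] M [ 0.01  0.   -0.04] w0.539 j [-0.425  0.368 -0.208  0.994  0.     0.702]
t15.49 p [ 0.5444 -0.1547  0.0831] q [ 0.534  0.845 -0.    -0.001] F [ 0.5 -0.4  0.2] M [-0.03 -0.05  0.  ] w0.752 j [-0.425  0.369 -0.209  0.995  0.     0.702]
t15.84 p [ 0.5445 -0.1548  0.0831] q [ 0.534  0.845 -0.    -0.001] F [0.5 0.2 0.3] M [ 0.03 -0.02  0.  ] w0.999 j [-0.425  0.369 -0.209  0.995 -0.     0.702]
t17.51 p [ 0.5444 -0.1547  0.2146] q [ 0.534  0.845 -0.    -0.001] F [-0.3 -0.7 -0.3] M [-0.03  0.03  0.01] w1.001 j [-0.425  0.293  0.027  1.308  0.     0.702]
```

View pics/crop_r.png

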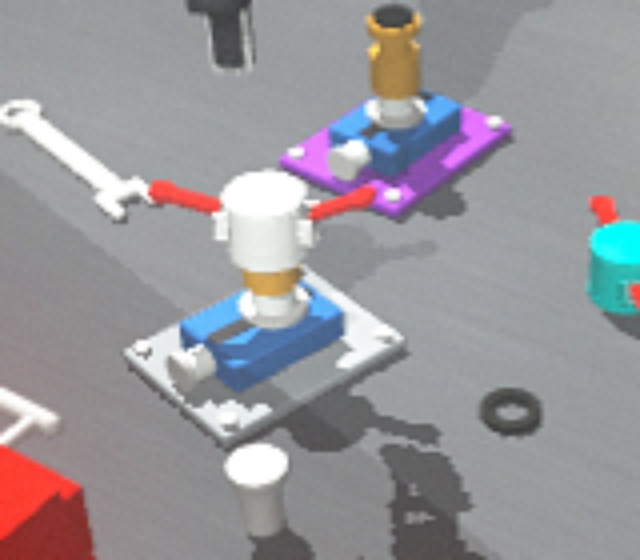

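View pics/w_rel.png

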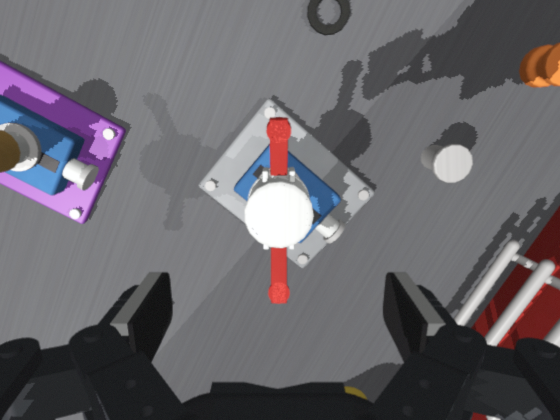

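The coupler sits upright on the adapter with arms still raised. The arm tips are at (279,130) and (279,293), and the top centre is near (279,214). I turn the gripper a quarter so the open fingers span both arms, then press down in steps.

```bash
python3 - <<'E'
from h import *
m=load('w_rel');im=m['im']
w=((im.min(2)>215)).astype(np.uint8); w[:, :230]=0; w[:,330:]=0; w[260:]=0;w[:165]=0
w=cv2.morphologyEx(w,cv2.MORPH_OPEN,np.ones((9,9)))
cs,_=cv2.findContours(w,0,cv2.CHAIN_APPROX_NONE); c=max(cs,key=cv2.contourArea); (u,v),r=cv2.minEnclosingCircle(c); print(u,v,r,onz(m,(u,v),.12))
hsv=cv2.cvtColor(im,cv2.COLOR_RGB2HSV); red=((hsv[...,0]<6)|(hsv[...,0]>174))&(hsv[...,1]>150)&(hsv[...,2]>80); red[:,:250]=0;red[:,310:]=0
n,l,s,cc=cv2.connectedComponentsWithStats(red.astype(np.uint8)); h=[]
for i in range(1,n):
  if s[i,4]>100: h.append(onz(m,cc[i],.112)); print(s[i],h[-1])
d=h[0]-h[1];yaw=np.arctan2(d[1],d[0]);print('yaw',np.degrees(yaw),'mid',(h[0]+h[1])/2,np.linalg.norm(d))
xy=[.5446,-.1548]
q=quat(yaw)
ctrl.move_ptp([*xy,.18],q); ctrl.hold(.1); st()
ctrl.move_linear([*xy,.12],max_speed=.08); ctrl.hold(.1);st()
snap('wrist','w_pre'); snap('scene','s_pre')
a=load('s_pre')['im'][130:270,150:310]; b=load('w_pre')['im']
cv2.imwrite('pics/pre.png',np.hstack([cv2.resize(a,(400,350)),cv2.resize(b,(400,350))])[:,:,::-1])
E
```

```text
277.7115478515625 214.82691955566406 34.055442810058594 [ 0.54393383 -0.15492333  0.12      ]
[ 267  118   23   57 1013] [ 0.52426949 -0.11261783  0.112     ]
[269 248  20  55 872] [ 0.56594165 -0.20041754  0.112     ]
yaw 115.39029996835869 mid [ 0.54510557 -0.15651768  0.112     ] 0.09718722993992537
t19.11 p [ 0.5446 -0.1548  0.1801] q [-0.219  0.976 -0.     0.   ] F [-0.2 -0.3 -0.9] M [-0.01  0.03 -0.01] w0.998 j [-0.425  0.305 -0.044  1.222  0.    -0.867]
t20.11 p [ 0.5449 -0.1549  0.1206] q [-0.22   0.976 -0.     0.   ] F [ 0.3  0.3 -0.2] M [-0.    0.01 -0.01] w1.002 j [-0.425  0.339 -0.151  1.079  0.    -0.868]
```

View pics/pre.png

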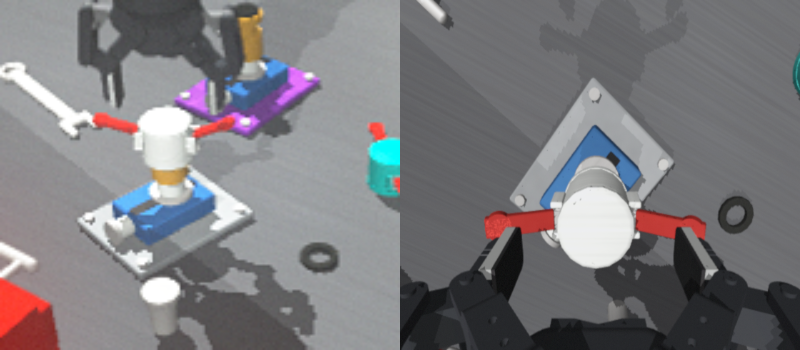

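```bash
python3 - <<'E'
from h import *
xy=[.5446,-.1548]
for z in(.105,.095,.088):
    hit=ctrl.move_linear([*xy,z],max_speed=.03,max_force=25); print(z,hit); s=st()
    if hit: break
snap('wrist','w_p1'); snap('scene','s_p1')
a=load('s_p1')['im'][130:270,150:310]; b=load('w_p1')['im']
cv2.imwrite('pics/p1.png',np.hstack([cv2.resize(a,(400,350)),cv2.resize(b,(400,350))])[:,:,::-1])
E
```

```text
0.105 False
t20.86 p [ 0.5446 -0.1548  0.105 ] q [-0.22   0.976  0.     0.   ] F [-0.3 -0.4  0.7] M [ 0.08  0.04 -0.01] w0.999 j [-0.425  0.351 -0.177  1.043  0.    -0.868]
0.095 False
t21.34 p [ 0.5455 -0.1553  0.0962] q [-0.22   0.976 -0.001  0.001] F [-0.7  0.1 10.5] M [-0.07  0.15  0.01] w0.999 j [-0.425  0.357 -0.191  1.019 -0.    -0.868]
0.088 False
t21.73 p [ 0.546  -0.1556  0.0898] q [-0.22   0.976 -0.001  0.002] F [-0.3  0.2 14. ] M [-0.1   0.04  0.01] w1.003 j [-0.425  0.362 -0.201  1.003 -0.    -0.868]
```

View pics/p1.png

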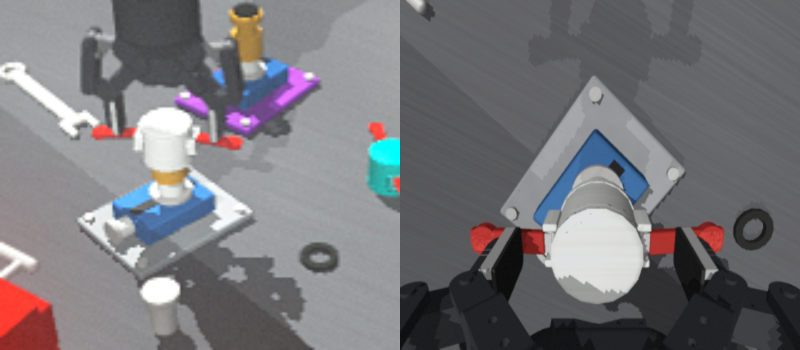

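Both arms have come down to about level and stay even, at 14 N total. I continue.

```bash
python3 - <<'E'
from h import *
xy=[.5446,-.1548]
for z in(.08,.072,.064,.058,.054):
    hit=ctrl.move_linear([*xy,z],max_speed=.03,max_force=18); print(z,hit); s=st()
    if hit or s['contact_force'][2]>32: break
snap('wrist','w_p2'); snap('scene','s_p2')
a=load('s_p2')['im'][130:270,150:310]; b=load('w_p2')['im']
cv2.imwrite('pics/p2.png',np.hstack([cv2.resize(a,(400,350)),cv2.resize(b,(400,350))])[:,:,::-1])
E
```

```text
0.08 False
t22.24 p [ 0.5461 -0.1559  0.0816] q [-0.22   0.976 -0.002  0.002] F [ 1.4 -2.4 11.1] M [-0.44 -0.15  0.03] w1.001 j [-0.425  0.369 -0.214  0.983 -0.001 -0.868]
0.072 False
t22.66 p [ 0.5459 -0.1554  0.0733] q [-0.22   0.976 -0.001  0.002] F [ 0.2  0.4 10.3] M [-0.07 -0.21  0.02] w0.999 j [-0.425  0.376 -0.226  0.965 -0.    -0.868]
0.064 False
t23.07 p [ 0.5456 -0.1553  0.0649] q [-0.22   0.976 -0.001  0.001] F [ 0.2 -0.3  6.8] M [-0.05 -0.18  0.03] w0.997 j [-0.425  0.384 -0.238  0.946  0.    -0.868]
0.058 False
t23.43 p [ 0.5454 -0.1552  0.0586] q [-0.22   0.976 -0.001  0.001] F [ 1.2 -0.6  5.9] M [-0.06 -0.2   0.04] w1.002 j [-0.425  0.39  -0.247  0.932 -0.    -0.868]
0.054 False
t23.71 p [ 0.5453 -0.1551  0.0544] q [-0.22   0.976 -0.001  0.001] F [2.  0.5 3.7] M [-0.05 -0.25  0.07] w1.000 j [-0.425  0.394 -0.253  0.922  0.    -0.868]
```

View pics/p2.png

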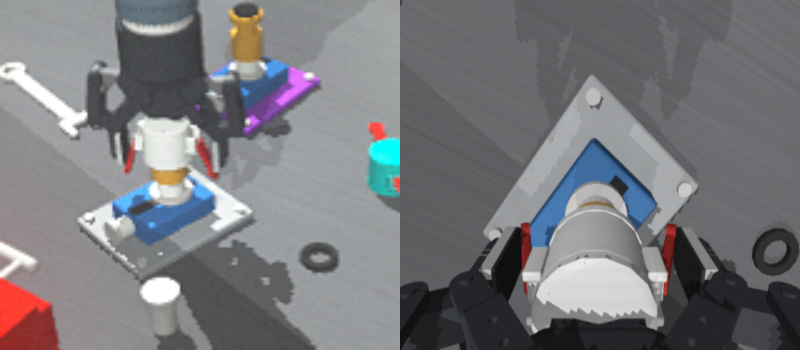

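Both arms hang at about 1.2 rad between the fingers. Now I pinch them home gently.

```bash
python3 - <<'E'
from h import *
for w in(.9,.82,.76,.72,.66):
    ctrl.gripper_to(w,28); st()
ctrl.hold(.3); st()
snap('wrist','w_p3'); snap('scene','s_p3')
a=load('s_p3')['im'][130:270,150:310]; b=load('w_p3')['im']
cv2.imwrite('pics/p3.png',np.hstack([cv2.resize(a,(400,350)),cv2.resize(b,(400,350))])[:,:,::-1])
E
```

```text
t24.07 p [ 0.5452 -0.1551  0.0545] q [-0.22   0.976 -0.     0.001] F [ 1.1 -0.5  6.2] M [-0.1  -0.25  0.04] w0.899 j [-0.425  0.394 -0.253  0.923 -0.    -0.868]
t24.31 p [ 0.5452 -0.1552  0.0546] q [-0.22   0.976 -0.001  0.001] F [ 1.6 -0.3  7.6] M [-0.09 -0.27  0.01] w0.826 j [-0.425  0.393 -0.253  0.923 -0.    -0.868]
t24.53 p [ 0.5454 -0.1554  0.0547] q [-0.22   0.976 -0.001  0.001] F [ 1.4 -0.4  7. ] M [-0.27 -0.32  0.05] w0.759 j [-0.425  0.393 -0.252  0.923 -0.    -0.868]
t24.75 p [ 0.5457 -0.1561  0.0547] q [-0.219  0.976 -0.002  0.001] F [ 2.9 -4.3  4.3] M [-1.01 -0.63  0.  ] w0.722 j [-0.426  0.394 -0.252  0.922 -0.001 -0.868]
t24.97 p [ 0.5457 -0.1561  0.0547] q [-0.219  0.976 -0.002  0.001] F [ 3.3 -4.5  5.8] M [-1.07 -0.6   0.01] w0.725 j [-0.426  0.394 -0.252  0.922 -0.001 -0.868]
t25.27 p [ 0.5457 -0.1561  0.0547] q [-0.219  0.976 -0.002  0.001] F [ 2.3 -5.3  4.9] M [-1.04 -0.6  -0.04] w0.724 j [-0.426  0.394 -0.252  0.922 -0.001 -0.868]
```

View pics/p3.png

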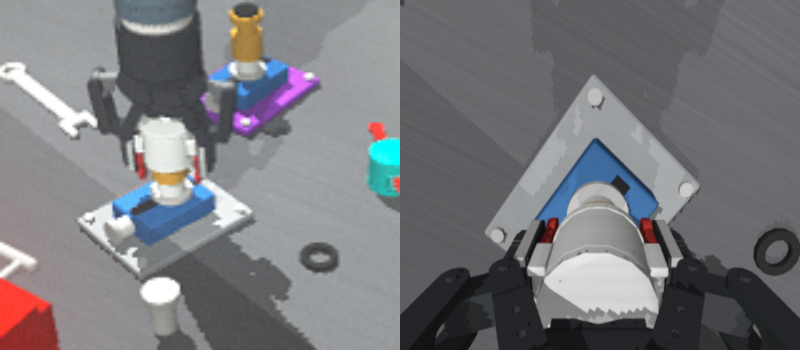

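```bash
python3 - <<'E'
from h import *
ctrl.gripper_to(.6,36); ctrl.hold(.3); st()
ctrl.gripper_to(1.0,30); st()
ctrl.move_linear([.5446,-.1548,.20],max_speed=.1); ctrl.hold(.2); st()
snap('scene','s_d'); snap('wrist','w_d')
# side views: camera offset along tool x; shift away
y=np.radians(115.4); ty=np.array([np.cos(y),np.sin(y)]); tx=np.array([-np.sin(y),np.cos(y)])
c=np.array([.545,-.155])
a=load('s_d')['im'][150:240,170:270]; b=load('w_d')['im']
cv2.imwrite('pics/d.png',np.hstack([cv2.resize(a,(400,360),interpolation=cv2.INTER_CUBIC),cv2.resize(b,(400,360))])[:,:,::-1])
E
```

```text
t25.88 p [ 0.5458 -0.1561  0.0548] q [-0.219  0.976 -0.002  0.001] F [ 2.5 -5.5  5.9] M [-1.09 -0.6   0.01] w0.720 j [-0.426  0.394 -0.252  0.922 -0.001 -0.868]
t26.25 p [ 0.5442 -0.1545  0.0536] q [-0.22   0.976  0.    -0.   ] F [ 0.1  0.2 -0.8] M [ 0.   -0.01 -0.01] w0.997 j [-0.425  0.394 -0.254  0.923  0.    -0.868]
t28.06 p [ 0.5445 -0.1548  0.1997] q [-0.22   0.976  0.    -0.   ] F [-0.8 -0.7  0.2] M [-0.03 -0.04  0.02] w0.999 j [-0.425  0.297 -0.005  1.269  0.    -0.868]
```

View pics/d.png

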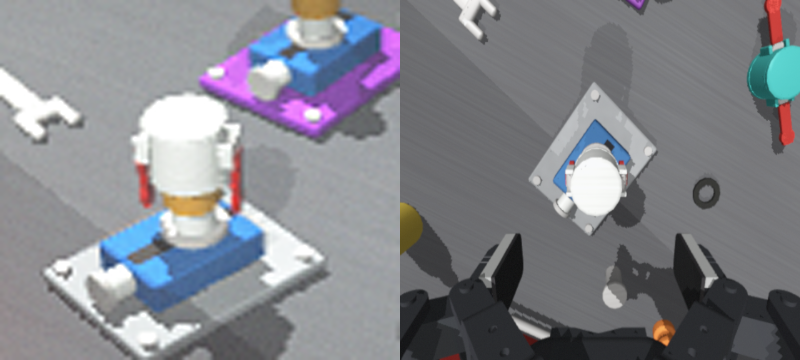

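Finger width under the final squeeze corresponds to about 62.5 mm over the bars (63 mm expected for home). I check for spring-back with a lower, tilted wrist view.

```bash
python3 - <<'E'
from h import *
tgt=np.array([.545,-.155,.09])
ct=np.array([.0741,0,-.1408]); look=np.array([-.287,0,.958])
res=[]
for az in range(0,360,15):
  for el in(25,35,45,55):
    a,e=np.radians([az,el]); d=-np.array([np.cos(e)*np.cos(a),np.cos(e)*np.sin(a),np.sin(e)]) # look dir
    up=np.array([0,0,1.]);up=up-d*(up@d);up/=np.linalg.norm(up)
    # tool: look=-.287x+.958z ; image-up dir of cam in tool = .958x+.287z
    for sg in(1,-1):
      u=up*sg; x=-.287*d+.958*u; z=.958*d+.287*u; y=np.cross(z,x); R=np.c_[x,y,z]
      for D in(.25,.3):
        p=tgt-d*D-R@ct
        if p[2]<.15: continue
        j=ctrl.solve_ik(p,Rot.from_matrix(R).as_quat())
        if j is not None: print(az,el,sg,D,np.round(p,3),np.round(j,2)); res.append(1)
E
```

```text
0 45 -1 0.25 [ 0.59  -0.155  0.178] [-0.32  0.73  0.57  1.88 -0.15  2.86]
0 55 -1 0.25 [ 0.574 -0.155  0.184] [-0.35  0.57  0.35  1.65 -0.11  2.81]
0 55 -1 0.3 [ 0.602 -0.155  0.225] [-0.34  0.62  0.54  1.8  -0.1   2.82]
15 45 -1 0.25 [ 0.588 -0.143  0.178] [-0.26  0.69  0.5   1.81 -0.24  2.67]
15 55 -1 0.25 [ 0.573 -0.148  0.184] [-0.31  0.54  0.3   1.6  -0.17  2.59]
15 55 -1 0.3 [ 0.601 -0.14   0.225] [-0.29  0.59  0.48  1.74 -0.16  2.62]
30 35 -1 0.25 [ 0.596 -0.125  0.169] [-0.16  0.78  0.56  1.9  -0.4   2.58]
30 45 -1 0.25 [ 0.584 -0.133  0.178] [-0.21  0.64  0.4   1.71 -0.32  2.47]
30 45 -1 0.3 [ 0.614 -0.115  0.213] [-0.17  0.69  0.59  1.86 -0.31  2.51]
30 55 -1 0.25 [ 0.57  -0.141  0.184] [-0.27  0.5   0.24  1.53 -0.23  2.37]
30 55 -1 0.3 [ 0.595 -0.126  0.225] [-0.24  0.54  0.4   1.67 -0.22  2.4 ]
45 25 -1 0.25 [ 0.596 -0.104  0.157] [-0.04  0.81  0.49  1.9  -0.58  2.51]
45 35 -1 0.25 [ 0.587 -0.113  0.169] [-0.09  0.68  0.38  1.74 -0.5   2.38]
45 35 -1 0.3 [ 0.616 -0.084  0.198] [-0.05  0.74  0.56  1.88 -0.48  2.43]
45 45 -1 0.25 [ 0.577 -0.123  0.178] [-0.16  0.56  0.27  1
[... 11484 characters left out ...]
  1.73  0.15 -2.67]
315 45 -1 0.25 [ 0.577 -0.187  0.178] [-0.51  0.71  0.52  1.86  0.13 -2.9 ]
315 55 -1 0.25 [ 0.565 -0.175  0.184] [-0.49  0.55  0.32  1.64  0.09 -2.86]
315 55 -1 0.3 [ 0.586 -0.196  0.225] [-0.5   0.6   0.5   1.78  0.09 -2.87]
330 45 -1 0.25 [ 0.584 -0.177  0.178] [-0.45  0.74  0.58  1.91  0.04 -3.08]
330 55 -1 0.25 [ 0.57  -0.169  0.184] [-0.44  0.57  0.35  1.67  0.03 -3.06]
330 55 -1 0.3 [ 0.595 -0.184  0.225] [-0.45  0.62  0.55  1.81  0.02 -3.07]
345 45 -1 0.25 [ 0.588 -0.167  0.178] [-0.38  0.75  0.6   1.91 -0.06  3.03]
345 55 -1 0.25 [ 0.573 -0.162  0.184] [-0.4   0.58  0.36  1.67 -0.04  3.01]
345 55 -1 0.3 [ 0.601 -0.17   0.225] [-0.39  0.63  0.56  1.82 -0.04  3.02]
```

```bash
python3 - <<'E'
from h import *
tgt=np.array([.545,-.155,.09]); ct=np.array([.0741,0,-.1408])
a,e=np.radians([206,45]); d=-np.array([np.cos(e)*np.cos(a),np.cos(e)*np.sin(a),np.sin(e)])
up=np.array([0,0,1.]);up=up-d*(up@d);up/=np.linalg.norm(up);u=-up
x=-.287*d+.958*u; z=.958*d+.287*u; y=np.cross(z,x); R=np.c_[x,y,z]
p=tgt-d*.3-R@ct; print(p)
ctrl.move_ptp(p,Rot.from_matrix(R).as_quat()); ctrl.hold(.2); st(); snap('wrist','w_side')
m=load('w_side'); cv2.imwrite('pics/side.png',cv2.resize(m['im'][::-1,::-1][:, :],None,fx=1.4,fy=1.4)[:,:,::-1])
E
```

```text
[ 0.47301283 -0.19011049  0.21333717]
t28.96 p [ 0.4739 -0.1898  0.2133] q [-0.219  0.945  0.055  0.238] F [-0.5 -0.1  0.1] M [-0.2   0.38 -0.  ] w1.002 j [-0.82   0.053 -0.374  0.989  0.471 -1.239]
```

View pics/side.png

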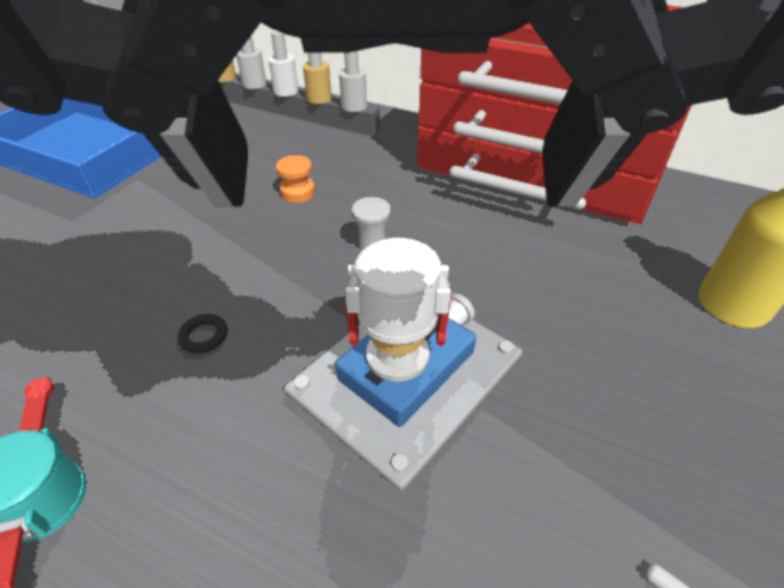

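```bash
python3 - <<'E'
from h import *
m=load('w_side'); a=m['im'][::-1,::-1][160:280,230:340]; cv2.imwrite('pics/side2.png',cv2.resize(a,None,fx=5,fy=5,interpolation=cv2.INTER_CUBIC)[:,:,::-1])
# predicted pixel of handle tips (rim .0755, center c) for several angles, in flipped crop coords*5
c=np.array([.545,-.1555]);y=np.radians(115.4);ty=np.array([np.cos(y),np.sin(y)]);tx=np.array([np.sin(y),-np.cos(y)])
for sx in(1,-1):
  for th in(1.3,1.48,1.57):
    for r in (12,47):
      o=25+r*np.cos(th)+6.5*np.sin(th); z=22-r*np.sin(th)+6.5*np.cos(th)
      X=[*(c+sx*ty*o/1000-tx*.006),.0755+z/1000]; u=np.array([559,419])-proj(m,X); print(sx,th,r,np.round((u-[230,160])*5))
E
```

```text
1 1.3 12 [ 56. 281.]
1 1.3 47 [ 18. 412.]
1 1.48 12 [ 68. 288.]
1 1.48 47 [ 65. 422.]
1 1.57 12 [ 75. 290.]
1 1.57 47 [ 89. 425.]
-1 1.3 12 [475. 285.]
-1 1.3 47 [511. 417.]
-1 1.48 12 [462. 291.]
-1 1.48 47 [465. 426.]
-1 1.57 12 [456. 294.]
-1 1.57 47 [441. 428.]
```

View pics/side2.png

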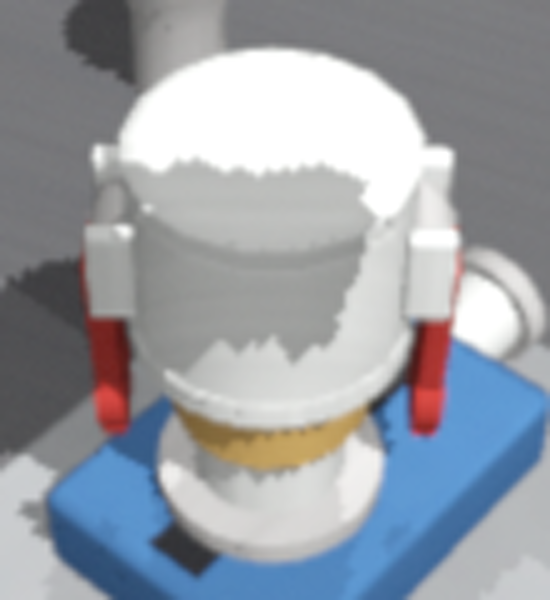

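Both arms' outer edges lean inwards as predicted for 1.57 rad: left (86,290)→(97,428), right (458,290)→(441,428). At 1.48 they would run nearly vertical. Everything is home and the gripper is clear, so I hand in.

```bash
python3 - <<'E'
from h import *
st(); snap('top','top_end'); print(ctrl.close_job())
m,n=load('top0')['im'],load('top_end')['im']
cv2.imwrite('pics/cmp.png',cv2.resize(np.hstack([m,n]),(800,300))[:,:,::-1])
E
```

```text
t29.01 p [ 0.4739 -0.1896  0.2131] q [-0.219  0.945  0.055  0.238] F [ 0.3 -0.5 -0.9] M [-0.18  0.42  0.04] w1.001 j [-0.82   0.053 -0.374  0.989  0.471 -1.239]
the job is handed in; nothing more can be done
None
```

View pics/cmp.png

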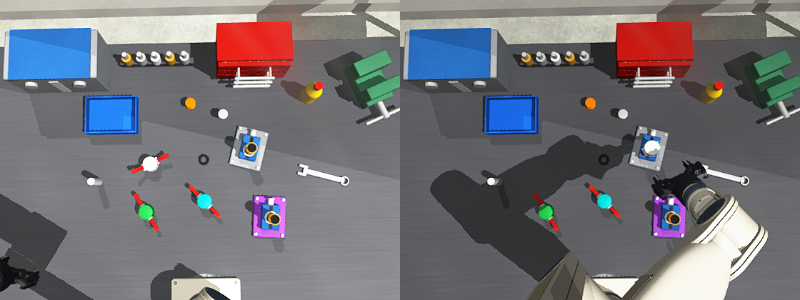

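The coupler is seated on the brass adapter with both red arms locked home, and I handed the job in at 29 s of the 72 s allowed.

- **Seating:** I found the adapter by eye, about 10 mm off the slot's middle. The coupler slid over the head without touching and met the gasket with its rim near 78 mm, at about 7 N.
- **Arms:** I pressed both arms down together with the open fingers; the highest reading I saw was about 14 N. Then I pinched them home at 28 N and again at 36 N, released and backed off.
- **Last checks:** The finger opening under the squeeze came to about 62.5 mm over the bars, against 63 mm expected. After release, a side view showed both arms close to 1.57 rad, with no spring-back. In the final top view, all the other things appear where they were. The gripper touched nothing.
- **What disagreed or was not checked:** During the pinch there was a sideways load of about 6 N, because the tool sat about 1.5 mm off the coupler's centre. The camera fixes also disagreed by 1 to 1.5 mm, within the calibration. I did not measure the 2 to 3 mm draw-down directly; I take it from the arms being home.

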